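# Wedge a split bearing housing apart evenly

### The arm

A 7-joint arm with a two-finger parallel gripper is mounted at the origin on the work surface. World frame = base frame: x ahead of the robot, y to its left, z up, the work surface at z = 0. Lengths are in m, angles in rad, forces in N, time in s.
With the tool pointing down it reaches from about 0.35 to 0.775 m from the base axis. Payload 3.1 kg.
Tool frame: the origin (TCP) lies at the very end of the fingers, on their centre line; the grasp point (between the pads) lies grip_point_offset behind it (grip_point_offset is the distance from the TCP to the grasp point, in m); z points along the fingers, y is the line along which they close (so a half turn about z gives the same grasp; the last joint's range is limited). The gripper opens to 85 mm and grips with 20 to 120 N. Pads are 22 mm wide; open, the fingers measure 114 mm over their backs; the gripper's body (76 mm by 85 mm) begins 54 mm behind the grasp point. The pads swing forward as they close: fully open they stand 13 mm farther back than shut.
Start: joints at [-1.228, 0.311, 0.014, 1.512, -0.004, 1.319, -0.027], TCP at [0.206, 0.51, 0.231] pointing down, gripper open.
Joint ranges: [-2.7, 2.7], [-0.3, 1.91], [-1.27, 1.3], [0.12, 2.57], [-1.44, 4.58], [0.2, 2.03], [-3.05, 3.05]. Speed limits (rad/s): [2.79, 2.79, 3.14, 3.14, 3.14, 3.14, 3.14].

### API

Orientations are given as a unit quaternion [x, y, z, w].
In Python, from workcell import * gives the robot as it stands. The module is installed in compiled form; this text tells all that it offers.
- The arm moves only by the tool arm_command, never from a script. Its argument "motion" is a list of rows, each an object with "claw": the opening, from 0 (shut) to 1 (fully open); "dp": the shift along the tool's x, y, z in cm, a list of three; "rot": the turn, a rotation vector about the tool's x, y, z in rad, a list of three. A call has 1 to 8 rows; each row is the pose to reach, as a shift and turn from the pose commanded when the call began, along the tool's axes at that moment; what a row does not reach only later rows make up. A row lasts 1/12 s, in which the tool goes at most 41.7 mm and 7.16 degrees, less where a joint would pass 70% of its speed; a pose out of reach is approached as far as the arm can. A call with a gripper value outside its range is refused whole. The fingers move at their own pace and stop on an object; the grip force is fixed at half the most. Time passes only in rows, so rows that repeat a pose let the fingers close. It gives the time, the measured TCP pose, the force, the opening and the grip force at its end, in the units of the state.
- sense(): the state, without advancing time (a new reading comes with each control period).
- capture(name): name is "scene" or "top" or "wrist"; returns a dict with "image" (400x640x3 uint8, blue, green, red), "intrinsics" (3x3 intrinsics, pixels), "position" and "rotation" of the camera in the world. Camera axes: x right, y up, looking along -z (the intrinsics and any distortion apply to the point x, -y, -z); pixel columns grow to the right and rows downward; lengths in m; the calibration is good to about 2 mm. The wrist camera is an equidistant fisheye: a pixel r from the principal point sees the ray r / f radians off the axis. A picture is of the moment at which its call begins. There is no depth.
- finish_job(): hands the job in; it is judged then, once.
The state is a dict: "t": time; "q": joint angles; "joint_velocities": joint speeds; "joint_efforts": joint torques, N m; "ee_pos": TCP position; "orientation": TCP orientation; "force": force on the tool from outside, world axes, zero at the start; "ft_torque": the same for the moment, N m; "opening": opening from 0.0 (shut) to 1.0 (fully open); "gripper_force": force on a finger pad.
Only numpy, scipy, OpenCV 4.12 (cv2) and the standard library are available. Lean on these libraries where they do the work, as an engineer would, in place of code of your own. Each camera call takes 0.05 s, during which the arm holds its last target. There are 200 camera calls.

### The job

Take the orange-handled wedge out of the tool rack and use it to force the two press-fit halves of the bearing housing apart, pressing it down into the pry slots at the two ends of the seam by turns, part way first and then nearly up to its guard, so that the halves never cock by more than about 6 degrees against each other. Finish with the halves parallel and about 13 mm apart, and let go of the wedge, leaving it standing in the slot where you used it last. Touch the halves with the wedge only.

Things in the scene. Friction and masses are not known exactly. Their poses are not given: they have to be found in the camera images.
- wedge: Steel wedge, 0.14-0.28 kg, edge down in a rack well. Origin: middle of its edge; z up, x across the blade's thickness, y along the edge; a half turn is alike. Blade 20 mm wide (y), 3 mm thick (x) at the edge, tapering evenly on both faces to 30 mm at z = 55 mm; dark guard 44 x 44 mm, z = 55-63 mm, resting on the rack's top; square orange handle 24 x 24 mm, z = 63-109 mm.
- wedge_grip (a point): Point on the wedge's axis in the orange handle, 22 mm above the guard's top, 85 mm above the edge: grip here across x (across the rack), firmly; the guard keeps fingers from sliding down. Rack: light wood, 75 x 230 x 65 mm high, three wells 75 mm apart along its length. Bystanders: green screwdriver (top 130 mm high) and black punch in the rack, steel holder 88 mm and mug 85 mm tall.
- half_near: Bare aluminium half, robot's side: 47 mm (-x from the seam), 130 mm along the seam (y), 70 mm high (z). Origin: seam face, mid-seam, underside, 12 mm above the bench. x points across the seam to the other half. From 35 to 65 mm either side of mid-seam it is cut back 7 mm over its height: with its twin a pry slot 14 mm (x) by 30 mm (y), centred at y = +50 and -50 mm, open at the top and end.
- half_far: Blue half, mirror image of the near one, reaching to +x; same axes; the origins coincide while the seam is shut, so its x in the near half's frame is the opening at mid-seam. Low blocks on the backs of both. Each half slides and turns level on the nest against about 4 N and stays where left: a press in one slot opens that end only, the halves sharing the opening in any way.
- nest: Dark steel plate 200 x 190 x 12 mm, fixed to the bench, carrying the halves; origin under the shut seam's middle, axes as the halves'. A brass stub 24 mm across stands 8 mm above the halves at mid-seam. The wedge bears once its edge is 22 mm below the top of a shut slot; each further mm opens that end 0.5 mm (36 mm deep: 7 mm open; 51: 14). Pressing takes 5 to 20 N.

How it is judged:
By the outcome, as a careful person would: the job done as asked, in the order asked, and still so for the second after the job is handed in, with the robot touching nothing.
It also fails if it takes over 56 s, if anything falls off the work surface, if the arm or the gripper's body presses on something with over 40 N, if the wrist force passes 120 N, or if a joint passes its speed limit or range.

## Working session

There is one attempt and no reset: what is moved stays moved. The work goes in short steps, Python scripts to look and compute and a tool call to move; the robot and the scene stay as the last step left them, time stands still between calls to the robot, and variables do not carry over. Pictures are saved under pics/ and viewed, at most 12 in all, crops included, and the job is handed in when it is done.

Besides the shell and the picture viewer there is one more tool, called after "Emit:" as name(argument=value, ...) on one line, values as JSON. arm_command: Moves the arm, as the interface text tells. Its arguments: {"type":"object","properties":{"motion":{"type":"array","items":{"type":"object","properties":{"claw":{"type":"number"},"dp":{"type":"array","items":{"type":"number"}},"rot":{"type":"array","items":{"type":"number"}}}}}},"required":["motion"]}

```bash
mkdir -p pics; cat > h.py <<'E'
from workcell import *
import numpy as np, cv2
from scipy.spatial.transform import Rotation as R
def ray(c,u,v):
    K=c["intrinsics"];d=np.array([(u-K[0,2])/K[0,0],-(v-K[1,2])/K[1,1],-1.])
    return np.array(c["position"]),np.array(c["rotation"])@d
def onz(c,u,v,z):
    p,d=ray(c,u,v);return p+d*(z-p[2])/d[2]
E
python3 - <<'E'
from h import *
for n in("scene","top"):
    c=capture(n);cv2.imwrite(f"pics/{n}0.png",c["image"]);print(n,np.round(c["intrinsics"],1).tolist(),np.round(c["position"],3),np.round(c["rotation"],3).tolist())
s=sense();print(s)
E
```

```text
scene [[474.9, 0.0, 312.2], [0.0, 474.9, 190.8], [0.0, 0.0, 1.0]] [ 1.068 -0.431  0.705] [0.369, 0.174, 0.392, 0.824]
top [[407.4, 0.0, 320.7], [0.0, 407.4, 202.2], [0.0, 0.0, 1.0]] [ 0.496 -0.017  0.845] [-0.038, 0.023, 0.71, -0.703]
{'t': 0.1, 'q': array([-1.22767661,  0.31162454,  0.01397854,  1.51289007, -0.00441399,
        1.31921141, -0.02721029]), 'joint_velocities': array([ 0.00059834, -0.00180671,  0.00142782, -0.00513815, -0.0014485 ,
       -0.00175357, -0.00110558]), 'joint_efforts': array([ 2.72165826e-04, -3.80855548e+01,  1.46240559e-01, -2.31241876e+01,
        1.20265817e-02,  8.12267273e-03,  1.16611753e-05]), 'ee_pos': array([0.20619566, 0.50917981, 0.23034396]), 'orientation': array([ 1.91187183e-01,  9.81553033e-01, -1.03800173e-03, -1.66395730e-04]), 'force': array([-0.18275853, -0.07600385, -0.59807648]), 'ft_torque': array([-0.02746086,  0.01316273,  0.00283732]), 'gripper_force': 0.0, 'opening': 1.002594268316457}
```

View pics/top0.png

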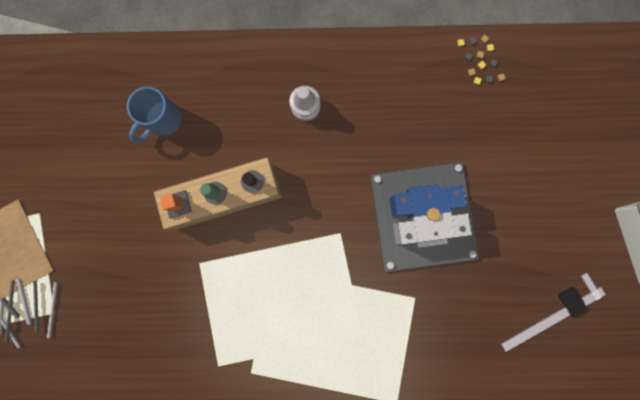

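View pics/scene0.png

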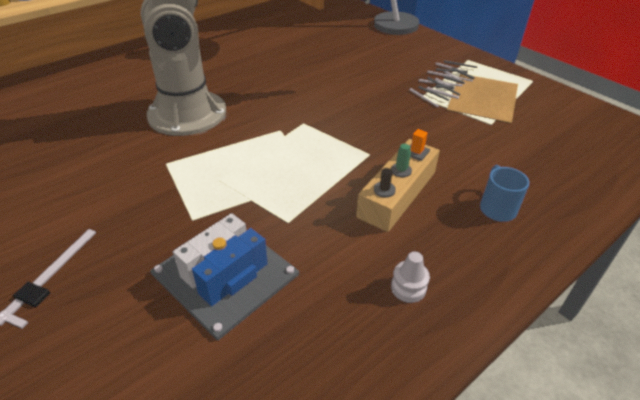

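```bash
sed -i 's/np.array(c\["rotation"\])@d/R.from_quat(c["rotation"]).apply(d)/' h.py
python3 - <<'E'
from h import *
im=cv2.imread("pics/top0.png")
a=cv2.resize(im[155:275,365:485],(600,600),interpolation=cv2.INTER_CUBIC)
b=cv2.resize(im[150:240,145:285],None,fx=1.42,fy=1.42,interpolation=cv2.INTER_CUBIC)
sc=cv2.imread("pics/scene0.png")
d=cv2.resize(sc[205:315,165:285],(200,183),interpolation=cv2.INTER_CUBIC)
o=np.zeros((600,800,3),np.uint8);o[:,:600]=a;o[:b.shape[0],600:600+b.shape[1]]=b[:,:200];o[200:383,600:]=d
cv2.imwrite("pics/crop.png",o)
def cen(img,m,box):
    x0,y0,x1,y1=box;k=np.zeros(m.shape,np.uint8);k[y0:y1,x0:x1]=m[y0:y1,x0:x1]*1
    n,_,st,ce=cv2.connectedComponentsWithStats(k);i=1+np.argmax(st[1:,4]);return ce[i],st[i],cv2.minAreaRect(cv2.findNonZero((_==i).astype(np.uint8)))
c=capture("top");s=capture("scene")
for nm,cam in(("top",c),("scene",s)):
    h=cv2.cvtColor(cam["image"],cv2.COLOR_BGR2HSV)
    H,S,V=h[...,0],h[...,1],h[...,2]
    bx={"top":((150,185,200,220),(420,200,450,230),(370,160,480,270)),"scene":((400,120,440,165),(205,230,235,255),(150,200,300,320))}[nm]
    print(nm,"orange",cen(h,(H<14)&(S>190)&(V>150),bx[0]))
    print(nm,"brass",cen(h,(H>8)&(H<28)&(S>120)&(V>120),bx[1]))
    print(nm,"blue",cen(h,(H>105)&(H<125)&(S>120),bx[2]))
    if nm=="top": print("rack",cen(h,(H>8)&(H<25)&(V>120)&(S<165),(150,150,290,235)))
E
```

```text
Traceback (most recent call last):
ValueError: attempt to get argmax of an empty sequence
```

View pics/crop.png

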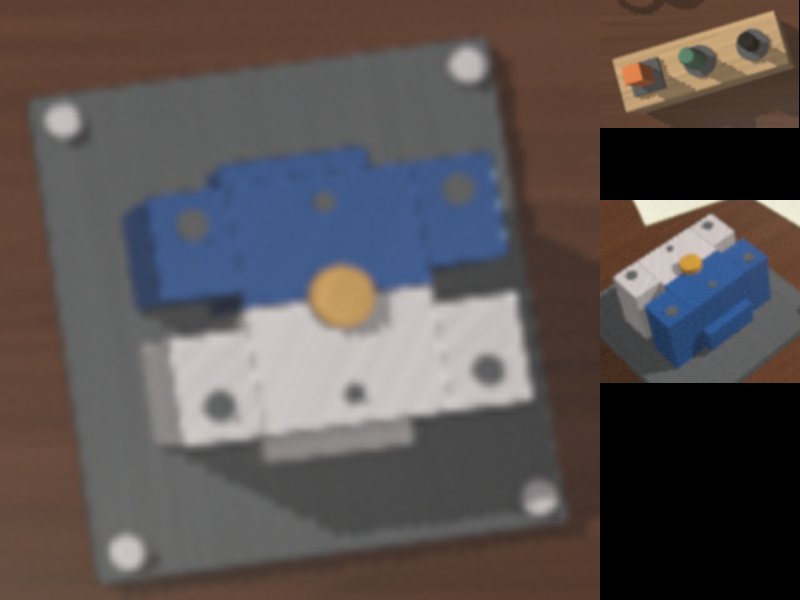

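```bash
python3 - <<'E'
from h import *
c=capture("top");s=capture("scene")
def cen(cam,f,box):
    h=cv2.cvtColor(cam["image"],cv2.COLOR_BGR2HSV).astype(int);x0,y0,x1,y1=box
    m=f(h[...,0],h[...,1],h[...,2])[y0:y1,x0:x1].astype(np.uint8)
    n,l,st,ce=cv2.connectedComponentsWithStats(m);i=1+np.argmax(st[1:,4]);k=(l==i).astype(np.uint8)
    r=cv2.boxPoints(cv2.minAreaRect(cv2.findNonZero(k)))
    return ce[i]+[x0,y0],st[i,4],r+[x0,y0]
br=lambda H,S,V:(H>8)&(H<28)&(S>110)&(V>150)
og=lambda H,S,V:(H<14)&(S>150)&(V>205)
rk=lambda H,S,V:(H>8)&(H<25)&(V>115)&(S<165)&(S>60)
b=cen(c,br,(420,200,450,230));print("brass",b[:2],onz(c,*b[0],.09))
b=cen(s,br,(205,230,235,255));print("brass scene",b[:2],onz(s,*b[0],.09))
h=cv2.cvtColor(c["image"],cv2.COLOR_BGR2HSV);print(h[203,164:184].tolist())
try:
  b=cen(c,og,(150,185,200,220));print("orange",b[:2],b[2],onz(c,*b[0],.119))
except Exception as e:print(e)
b=cen(c,rk,(150,150,290,235));print("rack",b[2].tolist());
for p in b[2]:print(onz(c,*p,.065))
P=lambda x,y,z=.082:onz(c,365+(x)/5-.4,155+y/5-.4,z)
H={k:P(*v) for k,v in dict(nl=(219,406),nr=(488,369),nm=(354,393),fl=(192,225),fr=(458,189),fm=(324,201)).items()}
print({k:np.round(v,4) for k,v in H.items()})
L=(H['nl']+H['fl'])/2;Rr=(H['nr']+H['fr'])/2;print("hole mids",L,Rr,(L+Rr)/2,np.linalg.norm(L-Rr))
print("seam ends",P(245,307),P(433,287));cs=[P(*q,.012) for q in((30,100),(485,38),(566,522),(102,582))];print("nest",cs,np.mean(cs,0))
E
```

```text
brass (array([432.94117647, 213.8627451 ]), np.int32(102)) [ 0.5377082 -0.2076953  0.09     ]
brass scene (array([218.94230769, 242.46153846]), np.int32(104)) [ 0.53938872 -0.20609052  0.09      ]
[[11, 168, 227], [11, 168, 226], [11, 168, 226], [11, 169, 225], [11, 169, 225], [11, 169, 225], [11, 169, 225], [11, 168, 225], [11, 169, 225], [10, 171, 216], [10, 169, 166], [10, 162, 118], [11, 158, 100], [11, 157, 99], [11, 158, 100], [11, 156, 100], [11, 161, 100], [11, 153, 100], [10, 118, 93], [10, 57, 81]]
orange (array([166.82835821, 201.40298507]), np.int32(134)) [[159.60000134 197.79999924]
 [170.69999886 194.09999847]
 [174.29999924 204.89999771]
 [163.20000267 208.59999847]] [0.56335111 0.27605106 0.119     ]
rack [[151.09644651412964, 190.97081756591797], [267.05521392822266, 155.87803840637207], [278.75401306152344, 194.53497314453125], [162.79524993896484, 229.62775421142578]]
[0.5890303  0.32916347 0.065     ]
[0.65521566 0.10328394 0.065     ]
[0.57933521 0.08045103 0.065     ]
[0.51382605 0.30436627 0.065     ]
{'nl': array([ 0.4978, -0.1631,  0.082 ]), 'nr': array([ 0.5106, -0.2628,  0.082 ]), 'nm': array([ 0.5022, -0.2131,  0.082 ]), 'fl': array([ 0.5654, -0.1548,  0.082 ]), 'fr': array([ 0.5779, -0.2543,  0.082 ]), 'fm': array([ 0.5739, -0.2043,  0.082 ])}
hole mids [ 0.53162007 -0.158966    0.082     ] [ 0.54425136 -0.25853292  0.082     ] [ 0.53793572 -0.20874946  0.082     ] 0.10036493624216523
seam ends [ 0.53451475 -0.17373379  0.082     ] [ 0.54128408 -0.24364355  0.082     ]
nest [array([ 0.62415738, -0.10245402,  0.012     ]), array([ 0.64761702, -0.28937463,  0.012     ]), array([ 0.45024542, -0.31419523,  0.012     ]), array([ 0.42766424, -0.12764606,  0.012     ])] [ 0.53742102 -0.20841748  0.012     ]
```

```bash
cat >> h.py <<'E'
def go(x,y,z,yaw):
    "dp (cm) and rot from present pose to TCP x,y,z with tool pointing down and tool y at yaw (deg, mod 180)"
    s=sense();r=R.from_quat(s["orientation"]);yx=np.radians(yaw);Y=np.array([np.cos(yx),np.sin(yx),0])
    if r.apply([0,1,0])@Y<0:Y=-Y
    Z=np.array([0,0,-1.]);T=R.from_matrix(np.c_[np.cross(Y,Z),Y,Z])
    print("t%.2f"%s["t"],"pos",np.round(s["ee_pos"],4),"F",np.round(s["force"],1),"open %.3f gf %.1f"%(s["opening"],s["gripper_force"]),"q7 %.2f"%s["q"][6])
    print("dp",np.round(r.inv().apply(np.array([x,y,z])-s["ee_pos"])*100,2),"rot",np.round((r.inv()*T).as_rotvec(),3))
E
python3 - <<'E'
from h import *
print(grip_point_offset)
go(.5634,.2761,.20,16.3)
E
```

```text
0.0187
t0.30 pos [0.2063 0.5096 0.2309] F [-0.5 -0.2 -1.2] open 1.000 gf 0.0 q7 -0.03
dp [-41.86  -8.24   3.1 ] rot [-0.001  0.     0.902]
```

Emit:
arm_command(motion=[{"claw":1,"dp":[-42,-8.2,3],"rot":[0,0,0.9]},{"claw":1,"dp":[-42,-8.2,3],"rot":[0,0,0.9]},{"claw":1,"dp":[-42,-8.2,3],"rot":[0,0,0.9]},{"claw":1,"dp":[-42,-8.2,3],"rot":[0,0,0.9]},{"claw":1,"dp":[-42,-8.2,3],"rot":[0,0,0.9]},{"claw":1,"dp":[-42,-8.2,3],"rot":[0,0,0.9]},{"claw":1,"dp":[-42,-8.2,3],"rot":[0,0,0.9]},{"claw":1,"dp":[-42,-8.2,3],"rot":[0,0,0.9]}])

```text
t: 0.97
ee_pos: [0.4864, 0.327, 0.208]
orientation: [0.601, 0.799, 0.0, 0.0]
force: [0.6, 1.2, -0.0]
opening: 1.001
gripper_force: 0.0
```

```bash
python3 - <<'E'
from h import *
go(.5634,.2761,.19,16.3)
E
```

```text
t0.97 pos [0.4864 0.327  0.208 ] F [ 0.6  1.2 -0. ] open 1.001 gf 0.0 q7 -0.24
dp [-7.04  5.98  1.8 ] rot [ 0.    -0.    -0.003]
```

Emit:
arm_command(motion=[{"claw":1,"dp":[-7,6,1.8],"rot":[0,0,0]},{"claw":1,"dp":[-7,6,1.8],"rot":[0,0,0]},{"claw":1,"dp":[-7,6,1.8],"rot":[0,0,0]},{"claw":1,"dp":[-7,6,1.8],"rot":[0,0,0]},{"claw":1,"dp":[-7,6,1.8],"rot":[0,0,0]},{"claw":1,"dp":[-7,6,1.8],"rot":[0,0,0]}])

```text
t: 1.47
ee_pos: [0.5609, 0.2802, 0.1901]
orientation: [0.598, 0.801, 0.0, -0.001]
force: [1.0, 0.2, -1.0]
opening: 0.999
gripper_force: 0.0
```

```bash
python3 - <<'E'
from h import *
w=capture("wrist");cv2.imwrite("pics/w1.png",w["image"]);print(w["intrinsics"],w["position"],R.from_quat(w["rotation"]).as_matrix().round(3))
go(.5634,.2761,.0765,16.3)
E
```

```text
[[309.70691629   0.         317.95133279]
 [  0.         309.70691629 196.33350316]
 [  0.           0.           1.        ]] [0.54239581 0.3437573  0.33288745] [[ 0.959 -0.274 -0.073]
 [ 0.284  0.926  0.25 ]
 [-0.001 -0.261  0.965]]
t1.52 pos [0.5607 0.2807 0.1903] F [-0.  -0.1 -1. ] open 0.999 gf 0.0 q7 -0.08
dp [-0.54  0.13 11.38] rot [-0.    -0.002  0.005]
```

View pics/w1.png

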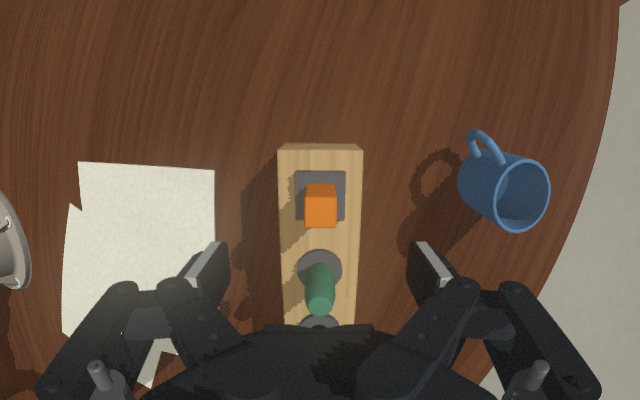

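```bash
cat >> h.py <<'E'
def fish(c,u,v,z):
    K=c["intrinsics"];a=np.array([u-K[0,2],-(v-K[1,2])]);r=np.hypot(*a);t=r/K[0,0]
    d=R.from_quat(c["rotation"]).apply([*(a/r*np.sin(t)),-np.cos(t)]);p=np.array(c["position"]);return p+d*(z-p[2])/d[2]
E
python3 - <<'E'
from h import *
w=capture("wrist");h=cv2.cvtColor(w["image"],cv2.COLOR_BGR2HSV);print(h[180:232:3,321].tolist())
H,S,V=cv2.split(h)
for lo in(200,):
    m=((H<18)&(S>170)&(V>lo)).astype(np.uint8);m[:150]=0;m[240:]=0
    r=cv2.minAreaRect(cv2.findNonZero(m));print(r)
for u,v in((321,213),(305,227.5),(337,227.5),(336,199),(306,199)):print(fish(w,u,v,.119))
for u,v in((278,150),(362,150),(355,325),(283,325)):print(fish(w,u,v,.065))
E
```

```text
[[15, 20, 104], [16, 61, 113], [14, 194, 167], [13, 194, 167], [14, 192, 167], [13, 192, 167], [14, 192, 210], [15, 194, 212], [14, 195, 211], [15, 193, 210], [14, 193, 211], [14, 193, 211], [14, 194, 210], [14, 193, 210], [14, 193, 210], [15, 195, 209], [17, 130, 185], [19, 97, 187]]
((320.5, 212.0), (28.0, 29.0), 90.0)
[0.56409291 0.27726932 0.119     ]
[0.55601075 0.26307056 0.119     ]
[0.57869726 0.26980219 0.119     ]
[0.57138768 0.29047048 0.119     ]
[0.5507267  0.28432709 0.119     ]
[0.51713765 0.30490493 0.065     ]
[0.58745105 0.32585788 0.065     ]
[0.64239178 0.14726351 0.065     ]
[0.56735392 0.12501139 0.065     ]
```

Emit:
arm_command(motion=[{"claw":1,"dp":[-0.45,0.2,4],"rot":[0,0,0]},{"claw":1,"dp":[-0.45,0.2,8],"rot":[0,0,0]},{"claw":1,"dp":[-0.45,0.2,10.5],"rot":[0,0,0]},{"claw":1,"dp":[-0.45,0.2,11.3],"rot":[0,0,0]},{"claw":1,"dp":[-0.45,0.2,11.3],"rot":[0,0,0]},{"claw":0.5,"dp":[-0.45,0.2,11.3],"rot":[0,0,0]},{"claw":0,"dp":[-0.45,0.2,11.3],"rot":[0,0,0]},{"claw":0,"dp":[-0.45,0.2,11.3],"rot":[0,0,0]}])

```text
t: 2.23
ee_pos: [0.5673, 0.2754, 0.0798]
orientation: [0.599, 0.801, 0.002, 0.001]
force: [-0.1, 0.5, 0.2]
opening: 0.608
gripper_force: 0.0
```

Emit:
arm_command(motion=[{"claw":0,"dp":[0,0,0],"rot":[0,0,0]},{"claw":0,"dp":[0,0,0],"rot":[0,0,0]},{"claw":0,"dp":[0,0,0],"rot":[0,0,0]},{"claw":0,"dp":[0,0,0],"rot":[0,0,0]}])

```text
t: 2.57
ee_pos: [0.5664, 0.2747, 0.0785]
orientation: [0.599, 0.801, 0.001, 0.0]
force: [-1.0, -0.1, 5.6]
opening: 0.273
gripper_force: 59.9
```

Emit:
arm_command(motion=[{"claw":0,"dp":[0,0,-2],"rot":[0,0,0]},{"claw":0,"dp":[0,0,-4],"rot":[0,0,0]},{"claw":0,"dp":[0,0,-7],"rot":[0,0,0]},{"claw":0,"dp":[0,0,-10],"rot":[0,0,0]},{"claw":0,"dp":[0,0,-13],"rot":[0,0,0]},{"claw":0,"dp":[0,0,-16],"rot":[0,0,0]},{"claw":0,"dp":[0,0,-16],"rot":[0,0,0]},{"claw":0,"dp":[0,0,-16],"rot":[0,0,0]}])

```text
t: 3.23
ee_pos: [0.5666, 0.2745, 0.2387]
orientation: [0.599, 0.801, 0.002, 0.001]
force: [0.5, -0.2, -2.3]
opening: 0.27
gripper_force: 59.5
```

```bash
python3 - <<'E'
from h import *
go(.5316,-.1590-.003,.22,7.2)
E
```

```text
t3.23 pos [0.5666 0.2745 0.2387] F [ 0.5 -0.2 -2.3] open 0.270 gf 59.5 q7 -0.08
dp [-40.89 -15.67   1.79] rot [ 0.004 -0.001  0.16 ]
```

Emit:
arm_command(motion=[{"claw":0,"dp":[-41,-15.7,1.8],"rot":[0,0,0.16]},{"claw":0,"dp":[-41,-15.7,1.8],"rot":[0,0,0.16]},{"claw":0,"dp":[-41,-15.7,1.8],"rot":[0,0,0.16]},{"claw":0,"dp":[-41,-15.7,1.8],"rot":[0,0,0.16]},{"claw":0,"dp":[-41,-15.7,1.8],"rot":[0,0,0.16]},{"claw":0,"dp":[-41,-15.7,1.8],"rot":[0,0,0.16]},{"claw":0,"dp":[-41,-15.7,1.8],"rot":[0,0,0.16]},{"claw":0,"dp":[-41,-15.7,1.8],"rot":[0,0,0.16]}])

```text
t: 3.9
ee_pos: [0.5369, -0.0592, 0.2209]
orientation: [0.661, 0.75, -0.001, -0.002]
force: [0.7, 0.4, -1.4]
opening: 0.267
gripper_force: 59.5
```

```bash
python3 - <<'E'
from h import *
go(.5316,-.1590-.003,.18,7.2)
E
```

```text
t3.90 pos [ 0.5369 -0.0592  0.2209] F [ 0.7  0.4 -1.4] open 0.267 gf 59.5 q7 0.35
dp [-10.13  -1.8    4.09] rot [-0.004 -0.001  0.001]
```

Emit:
arm_command(motion=[{"claw":0,"dp":[-8.5,-1.7,3],"rot":[0,0,0]},{"claw":0,"dp":[-8.5,-1.7,3.6],"rot":[0,0,0]},{"claw":0,"dp":[-8.5,-1.7,3.6],"rot":[0,0,0]},{"claw":0,"dp":[-8.5,-1.7,3.6],"rot":[0,0,0]},{"claw":0,"dp":[-8.5,-1.7,3.6],"rot":[0,0,0]},{"claw":0,"dp":[-8.5,-1.7,3.6],"rot":[0,0,0]}])

```text
t: 4.4
ee_pos: [0.5327, -0.1421, 0.1862]
orientation: [0.66, 0.751, 0.0, -0.001]
force: [0.7, -0.0, -1.6]
opening: 0.273
gripper_force: 59.4
```

```bash
python3 - <<'E'
from h import *
go(.5316,-.1590-.003,.18,7.2)
w=capture("wrist")["image"];s=capture("scene")["image"]
o=np.zeros((600,800,3),np.uint8);o[:400,:640]=w
d=cv2.resize(s[150:310,150:310],(200,200),interpolation=cv2.INTER_CUBIC);o[400:600,:200]=d
t=capture("top")["image"];o[400:,200:400]=cv2.resize(t[170:250,385:465],(200,200));d=cv2.resize(w[150:250,260:380],(400,200)) if 0 else w[130:330,220:420];o[400:,400:600]=d
cv2.imwrite("pics/w2.png",o)
E
```

```text
t4.40 pos [ 0.5327 -0.1421  0.1862] F [ 0.7 -0.  -1.6] open 0.273 gf 59.4 q7 0.53
dp [-1.97 -0.36  0.62] rot [-0.002 -0.002  0.003]
```

View pics/w2.png

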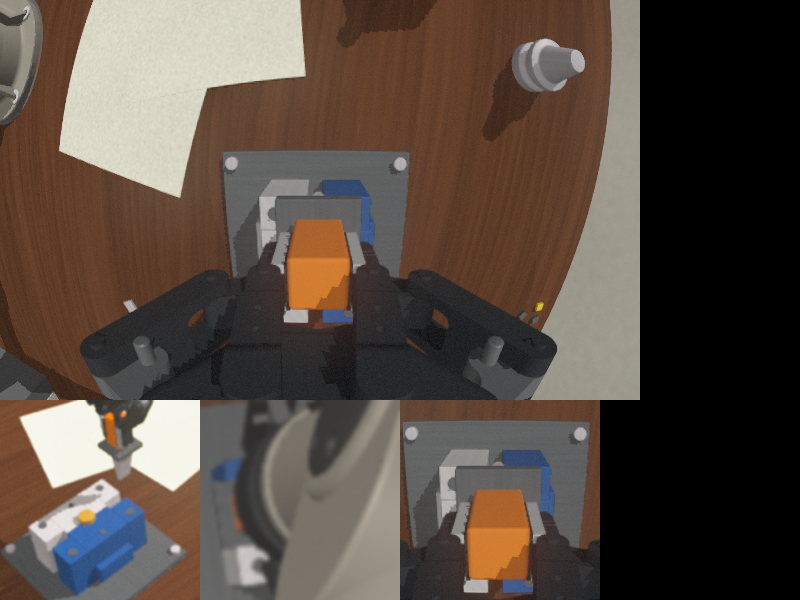

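```bash
python3 - <<'E'
from h import *
s=sense();w=capture("wrist");e=s["ee_pos"];r=R.from_quat(s["orientation"])
def T(p):return (r.inv().apply(p-e)*1000).round(1)
for q in((288,258),(349,258),(350,309),(288,309)):print(T(fish(w,*q,.2267)))
for q in((277,198),(360,198)):print(T(fish(w,*q,.1807)))
K=np.array([r.apply([0,1,0]),r.apply([1,0,0])]);print(K.round(3))
# near/far half's end corner points, visible
for q in((265,194),(306,194),(325,194),(368,194)):print(fish(w,*q,.082).round(4))
E
```

```text
[ 14.6 -11.  -39.4]
[ 14.5  11.7 -39.4]
[ -9.   13.1 -39.4]
[ -9.  -12.  -39.4]
[ 24.9 -20.5   6.6]
[24.9 21.3  6.7]
[[ 0.992  0.129  0.   ]
 [-0.129  0.992  0.001]]
[ 0.4895 -0.1467  0.082 ]
[ 0.5236 -0.1423  0.082 ]
[ 0.5392 -0.1403  0.082 ]
[ 0.5749 -0.1356  0.082 ]
```

Emit:
arm_command(motion=[{"claw":0,"dp":[-1.9,-0.3,0.6],"rot":[0,0,0]},{"claw":0,"dp":[-1.9,-0.3,0.6],"rot":[0,0,0]},{"claw":0,"dp":[-1.9,-0.3,0.6],"rot":[0,0,0]},{"claw":0,"dp":[-1.9,-0.3,0.6],"rot":[0,0,0]},{"claw":0,"dp":[-1.9,-0.3,0.6],"rot":[0,0,0]},{"claw":0,"dp":[-1.9,-0.3,0.6],"rot":[0,0,0]}])

```text
t: 5.1
ee_pos: [0.5326, -0.1623, 0.1816]
orientation: [0.661, 0.751, 0.0, -0.0]
force: [-0.2, 0.2, -2.0]
opening: 0.276
gripper_force: 59.5
```

```bash
python3 - <<'E'
from h import *
go(.532,-.1618,.1145,7.2)
E
```

```text
t5.10 pos [ 0.5326 -0.1623  0.1816] F [-0.2  0.2 -2. ] open 0.276 gf 59.5 q7 0.57
dp [ 0.05 -0.06  6.71] rot [ 0.001 -0.001  0.002]
```

Descend to about bearing (TCP 0.130) first.

Emit:
arm_command(motion=[{"claw":0,"dp":[0,-0.05,1.5],"rot":[0,0,0]},{"claw":0,"dp":[0,-0.05,3],"rot":[0,0,0]},{"claw":0,"dp":[0,-0.05,4],"rot":[0,0,0]},{"claw":0,"dp":[0,-0.05,4.5],"rot":[0,0,0]},{"claw":0,"dp":[0,-0.05,5],"rot":[0,0,0]},{"claw":0,"dp":[0,-0.05,5],"rot":[0,0,0]},{"claw":0,"dp":[0,-0.05,5],"rot":[0,0,0]}])

```text
t: 5.68
ee_pos: [0.5321, -0.1635, 0.1316]
orientation: [0.661, 0.75, 0.0, 0.0]
force: [0.9, 0.1, -1.9]
opening: 0.274
gripper_force: 59.5
```

Emit:
arm_command(motion=[{"claw":0,"dp":[0,0,0.25],"rot":[0,0,0]},{"claw":0,"dp":[0,0,0.5],"rot":[0,0,0]},{"claw":0,"dp":[0,0,0.75],"rot":[0,0,0]},{"claw":0,"dp":[0,0,1],"rot":[0,0,0]},{"claw":0,"dp":[0,0,1],"rot":[0,0,0]},{"claw":0,"dp":[0,0,1],"rot":[0,0,0]}])

```text
t: 6.18
ee_pos: [0.533, -0.164, 0.1225]
orientation: [0.661, 0.75, 0.001, 0.002]
force: [1.2, 0.6, 2.8]
opening: 0.273
gripper_force: 60.3
```

Emit:
arm_command(motion=[{"claw":0,"dp":[0,0,0.25],"rot":[0,0,0]},{"claw":0,"dp":[0,0,0.5],"rot":[0,0,0]},{"claw":0,"dp":[0,0,0.75],"rot":[0,0,0]},{"claw":0,"dp":[0,0,0.85],"rot":[0,0,0]},{"claw":0,"dp":[0,0,0.85],"rot":[0,0,0]},{"claw":0,"dp":[0,0,0.85],"rot":[0,0,0]}])

```text
t: 6.68
ee_pos: [0.5326, -0.1638, 0.1135]
orientation: [0.661, 0.75, 0.0, 0.001]
force: [0.4, 0.2, 5.6]
opening: 0.276
gripper_force: 60.4
```

```bash
python3 - <<'E'
from h import *
go(.532,-.1618,.1145,7.2)
w=capture("wrist")["image"];s=capture("scene")["image"]
o=np.zeros((600,800,3),np.uint8);o[:300,:480]=w[100:400,80:560]
o[300:,:400]=cv2.resize(s[200:320,145:305],(400,300),interpolation=cv2.INTER_CUBIC)
cv2.imwrite("pics/w3.png",o)
E
```

```text
t6.68 pos [ 0.5326 -0.1638  0.1135] F [0.4 0.2 5.6] open 0.276 gf 60.4 q7 0.60
dp [ 0.2  -0.04 -0.1 ] rot [0.002 0.001 0.   ]
```

View pics/w3.png

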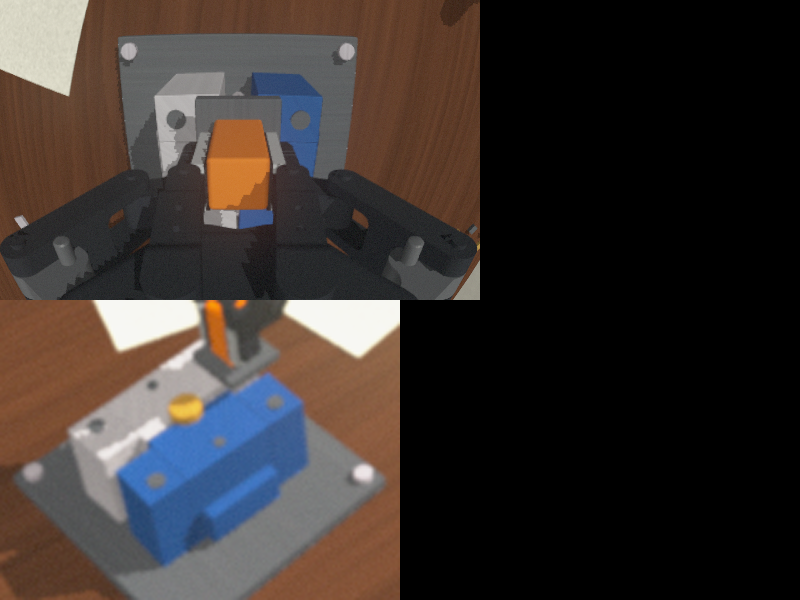

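```bash
python3 - <<'E'
from h import *
w=capture("wrist")
a,b=fish(w,256,219,.082),fish(w,380,219,.082);print(a,b,np.linalg.norm(a-b),(a+b)/2)
P=[fish(w,80+x,196,.082) for x in(155,223,252,322)]
print(np.round(P,4),np.linalg.norm(P[0]-P[1]),np.linalg.norm(P[2]-P[1]),np.linalg.norm(P[0]-P[3]))
go(.532,-.1638,.18,7.2)
go(.5443-.0+.0004-.0002,-.2585-.0028,.18,7.2)
E
```

```text
[ 0.49504975 -0.16356715  0.082     ] [ 0.56936981 -0.15425715  0.082     ] 0.07490091848136984 [ 0.53220978 -0.15891215  0.082     ]
[[ 0.4813 -0.1508  0.082 ]
 [ 0.5217 -0.1457  0.082 ]
 [ 0.5385 -0.1436  0.082 ]
 [ 0.5802 -0.1384  0.082 ]] 0.040780011412161414 0.016907917127086433 0.09972364278038652
t6.83 pos [ 0.5326 -0.1637  0.1134] F [ 1.4 -0.5  4. ] open 0.273 gf 60.3 q7 0.60
dp [-0.01 -0.05 -6.66] rot [0.002 0.001 0.001]
t6.83 pos [ 0.5326 -0.1637  0.1134] F [ 1.4 -0.5  4. ] open 0.273 gf 60.3 q7 0.60
dp [-9.84 -0.03 -6.65] rot [0.002 0.001 0.001]
```

Emit:
arm_command(motion=[{"claw":0,"dp":[0,0,-1],"rot":[0,0,0]},{"claw":0,"dp":[0,0,-3],"rot":[0,0,0]},{"claw":0,"dp":[0,0,-5],"rot":[0,0,0]},{"claw":0,"dp":[0,0,-6.6],"rot":[0,0,0]},{"claw":0,"dp":[0,0,-6.6],"rot":[0,0,0]},{"claw":0,"dp":[-3.3,0,-6.6],"rot":[0,0,0]},{"claw":0,"dp":[-6.6,0,-6.6],"rot":[0,0,0]},{"claw":0,"dp":[-9.8,0,-6.6],"rot":[0,0,0]}])

```text
t: 7.5
ee_pos: [0.5428, -0.2602, 0.1769]
orientation: [0.66, 0.751, -0.001, -0.002]
force: [0.4, -0.9, -0.9]
opening: 0.274
gripper_force: 59.9
```

Emit:
arm_command(motion=[{"claw":0,"dp":[0,0,0],"rot":[0,0,0]},{"claw":0,"dp":[0,0,0],"rot":[0,0,0]},{"claw":0,"dp":[0,0,0],"rot":[0,0,0]},{"claw":0,"dp":[0,0,0],"rot":[0,0,0]}])

```text
t: 7.83
ee_pos: [0.5438, -0.2583, 0.1775]
orientation: [0.66, 0.751, 0.0, -0.002]
force: [-0.0, 0.2, -1.2]
opening: 0.274
gripper_force: 59.8
```

```bash
python3 - <<'E'
from h import *
go(.5445,-.2613,.1145,7.2)
w=capture("wrist")["image"];s=capture("scene")["image"]
o=np.zeros((600,800,3),np.uint8);o[:300,:480]=w[100:400,80:560]
o[300:,:400]=cv2.resize(s[200:320,145:305],(400,300),interpolation=cv2.INTER_CUBIC)
o[300:,400:]=cv2.resize(capture("top")["image"][155:275,355:515],(400,300),interpolation=cv2.INTER_CUBIC)
cv2.imwrite("pics/w4.png",o)
E
```

```text
t7.83 pos [ 0.5438 -0.2583  0.1775] F [-0.   0.2 -1.2] open 0.274 gf 59.8 q7 0.75
dp [-0.33  0.05  6.3 ] rot [-0.002 -0.003  0.002]
```

View pics/w4.png

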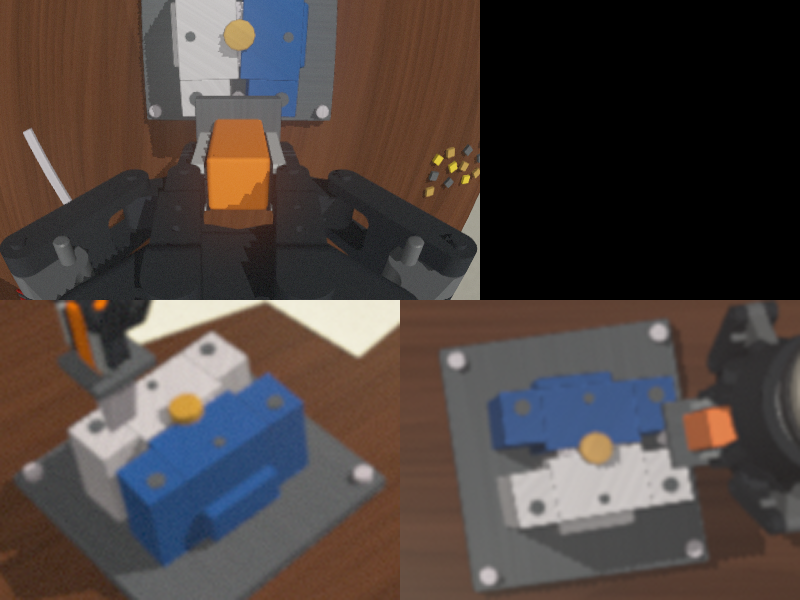

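Emit:
arm_command(motion=[{"claw":0,"dp":[-0.3,0.05,0],"rot":[0,0,0]},{"claw":0,"dp":[-0.3,0.05,1],"rot":[0,0,0]},{"claw":0,"dp":[-0.3,0.05,2.5],"rot":[0,0,0]},{"claw":0,"dp":[-0.3,0.05,4],"rot":[0,0,0]},{"claw":0,"dp":[-0.3,0.05,4.6],"rot":[0,0,0]},{"claw":0,"dp":[-0.3,0.05,4.6],"rot":[0,0,0]},{"claw":0,"dp":[-0.3,0.05,4.6],"rot":[0,0,0]}])

```text
t: 8.57
ee_pos: [0.5447, -0.2634, 0.1326]
orientation: [0.661, 0.75, -0.0, -0.0]
force: [-0.0, 0.5, -1.8]
opening: 0.268
gripper_force: 59.9
```

Emit:
arm_command(motion=[{"claw":0,"dp":[0,0,0.25],"rot":[0,0,0]},{"claw":0,"dp":[0,0,0.5],"rot":[0,0,0]},{"claw":0,"dp":[0,0,0.75],"rot":[0,0,0]},{"claw":0,"dp":[0,0,1],"rot":[0,0,0]},{"claw":0,"dp":[0,0,1.25],"rot":[0,0,0]},{"claw":0,"dp":[0,0,1.5],"rot":[0,0,0]},{"claw":0,"dp":[0,0,1.75],"rot":[0,0,0]},{"claw":0,"dp":[0,0,1.75],"rot":[0,0,0]}])

```text
t: 9.23
ee_pos: [0.5458, -0.2639, 0.1155]
orientation: [0.661, 0.75, 0.0, 0.001]
force: [1.6, -0.5, 3.1]
opening: 0.273
gripper_force: 60.5
```

```bash
python3 - <<'E'
from h import *
go(.5445,-.2613,.1145,7.2)
w=capture("wrist")["image"];s=capture("scene")["image"]
o=np.zeros((600,800,3),np.uint8);o[:300,:480]=w[100:400,80:560]
o[300:,:400]=cv2.resize(s[200:320,145:305],(400,300),interpolation=cv2.INTER_CUBIC)
o[300:,400:]=cv2.resize(capture("top")["image"][155:275,355:515],(400,300),interpolation=cv2.INTER_CUBIC)
cv2.imwrite("pics/w5.png",o)
E
```

```text
t9.23 pos [ 0.5458 -0.2639  0.1155] F [ 1.6 -0.5  3.1] open 0.273 gf 60.5 q7 0.78
dp [ 0.28 -0.09  0.09] rot [0.002 0.001 0.   ]
```

View pics/w5.png

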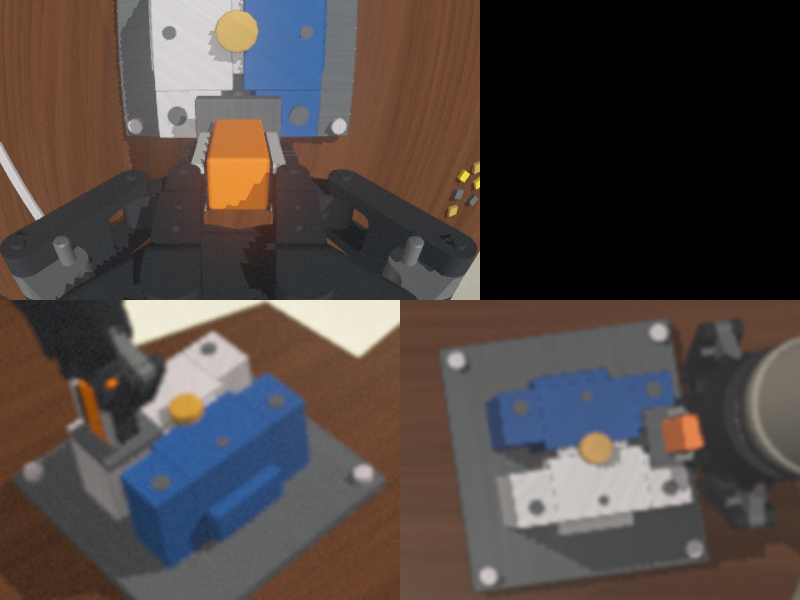

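```bash
python3 - <<'E'
from h import *
w=capture("wrist")
for p,q in(((256.5,216),(379,216)),((249,133),(387,132))):
    a,b=fish(w,*p,.082),fish(w,*q,.082);print(a,b,np.linalg.norm(a-b),(a+b)/2)
go(.532,-.1618,.18,7.2)
E
```

```text
[ 0.50798091 -0.26257079  0.082     ] [ 0.58197529 -0.25328384  0.082     ] 0.07457490016650416 [ 0.5449781  -0.25792731  0.082     ]
[ 0.49951485 -0.21309021  0.082     ] [ 0.57813743 -0.20261607  0.082     ] 0.07931720315587194 [ 0.53882614 -0.20785314  0.082     ]
t9.43 pos [ 0.5457 -0.2639  0.1154] F [ 2.9 -1.7  2.2] open 0.272 gf 60.3 q7 0.78
dp [10.3  -0.06 -6.47] rot [0.001 0.001 0.   ]
```

Emit:
arm_command(motion=[{"claw":0,"dp":[0,0,-1],"rot":[0,0,0]},{"claw":0,"dp":[0,0,-3],"rot":[0,0,0]},{"claw":0,"dp":[0,0,-5],"rot":[0,0,0]},{"claw":0,"dp":[0,0,-6.6],"rot":[0,0,0]},{"claw":0,"dp":[0,0,-6.6],"rot":[0,0,0]},{"claw":0,"dp":[3.3,0,-6.6],"rot":[0,0,0]},{"claw":0,"dp":[6.6,0,-6.6],"rot":[0,0,0]},{"claw":0,"dp":[10.1,0,-6.6],"rot":[0,0,0]}])

```text
t: 10.1
ee_pos: [0.53, -0.1627, 0.1795]
orientation: [0.662, 0.749, -0.001, -0.002]
force: [1.3, 1.0, -1.8]
opening: 0.276
gripper_force: 59.8
```

Emit:
arm_command(motion=[{"claw":0,"dp":[0,0,0],"rot":[0,0,0]},{"claw":0,"dp":[0,0,0],"rot":[0,0,0]},{"claw":0,"dp":[0,0,0],"rot":[0,0,0]},{"claw":0,"dp":[0,0,0],"rot":[0,0,0]}])

```text
t: 10.43
ee_pos: [0.5313, -0.1648, 0.1807]
orientation: [0.662, 0.75, -0.001, -0.0]
force: [-1.0, -1.0, -1.7]
opening: 0.273
gripper_force: 59.9
```

```bash
python3 - <<'E'
from h import *
go(.5324,-.1618,.1015,7.2)
E
```

```text
t10.43 pos [ 0.5313 -0.1648  0.1807] F [-1.  -1.  -1.7] open 0.273 gf 59.9 q7 0.57
dp [0.29 0.17 7.91] rot [-0.002  0.001 -0.002]
```

Emit:
arm_command(motion=[{"claw":0,"dp":[0.3,0.15,0],"rot":[0,0,0]},{"claw":0,"dp":[0.3,0.15,1.5],"rot":[0,0,0]},{"claw":0,"dp":[0.3,0.15,3],"rot":[0,0,0]},{"claw":0,"dp":[0.3,0.15,4.5],"rot":[0,0,0]},{"claw":0,"dp":[0.3,0.15,5.5],"rot":[0,0,0]},{"claw":0,"dp":[0.3,0.15,6],"rot":[0,0,0]},{"claw":0,"dp":[0.3,0.15,6.3],"rot":[0,0,0]},{"claw":0,"dp":[0.3,0.15,6.6],"rot":[0,0,0]}])

```text
t: 11.1
ee_pos: [0.5331, -0.1608, 0.1155]
orientation: [0.661, 0.75, -0.0, -0.0]
force: [-2.4, -0.2, 1.5]
opening: 0.27
gripper_force: 60.1
```

Emit:
arm_command(motion=[{"claw":0,"dp":[0,0,0.25],"rot":[0,0,0]},{"claw":0,"dp":[0,0,0.5],"rot":[0,0,0]},{"claw":0,"dp":[0,0,0.75],"rot":[0,0,0]},{"claw":0,"dp":[0,0,1],"rot":[0,0,0]},{"claw":0,"dp":[0,0,1.2],"rot":[0,0,0]},{"claw":0,"dp":[0,0,1.2],"rot":[0,0,0]},{"claw":0,"dp":[0,0,1.2],"rot":[0,0,0]}])

```text
t: 11.68
ee_pos: [0.5342, -0.1605, 0.1036]
orientation: [0.661, 0.75, 0.0, 0.001]
force: [-0.6, -1.3, 1.3]
opening: 0.277
gripper_force: 60.5
```

```bash
python3 - <<'E'
from h import *
go(.532,-.1618,.1015,7.2)
w=capture("wrist")["image"];s=capture("scene")["image"]
o=np.zeros((600,800,3),np.uint8);o[:300,:480]=w[100:400,80:560]
o[300:,:400]=cv2.resize(s[200:320,145:305],(400,300),interpolation=cv2.INTER_CUBIC)
cv2.imwrite("pics/w6.png",o)
E
```

```text
t11.68 pos [ 0.5342 -0.1605  0.1036] F [-0.6 -1.3  1.3] open 0.277 gf 60.5 q7 0.60
dp [-0.1  -0.24  0.21] rot [0.002 0.001 0.   ]
```

View pics/w6.png

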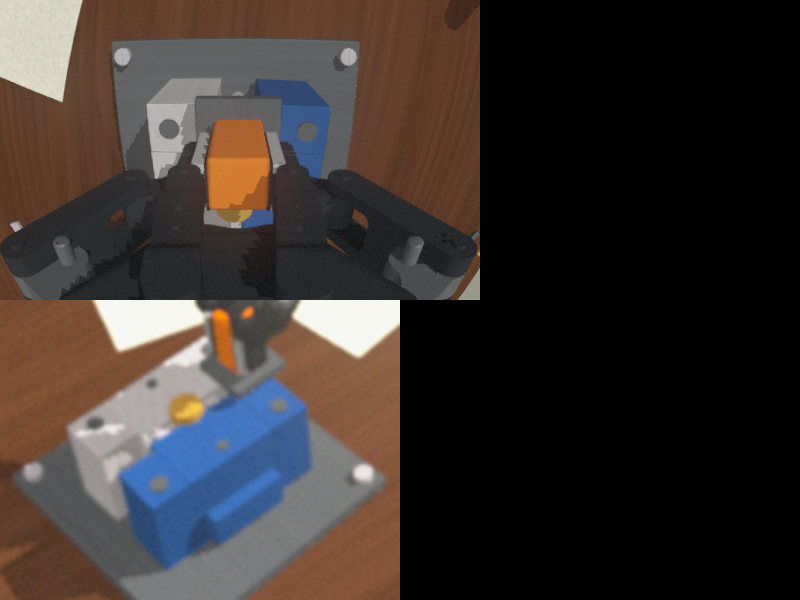

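```bash
cat >> h.py <<'E'
def holes():
    "hole blobs near wedge in the wrist view -> separation at half-top height"
E
python3 - <<'E'
from h import *
w=capture("wrist")
a,b=fish(w,248.5,229,.082),fish(w,387,231,.082);print(a,b,np.linalg.norm(a-b),(a+b)/2)
E
```

```text
[ 0.49425968 -0.16340604  0.082     ] [ 0.573977   -0.15467112  0.082     ] 0.08019445178698899 [ 0.53411834 -0.15903858  0.082     ]
```

Emit:
arm_command(motion=[{"claw":0,"dp":[0,0,0.1],"rot":[0,0,0]},{"claw":0,"dp":[0,0,0.2],"rot":[0,0,0]},{"claw":0,"dp":[0,0,0.25],"rot":[0,0,0]},{"claw":0,"dp":[0,0,0.25],"rot":[0,0,0]},{"claw":0,"dp":[0,0,0.25],"rot":[0,0,0]}])

```text
t: 12.25
ee_pos: [0.5345, -0.1601, 0.1014]
orientation: [0.661, 0.75, 0.001, 0.001]
force: [1.3, -0.4, 4.7]
opening: 0.269
gripper_force: 60.7
```

```bash
python3 - <<'E'
from h import *
go(.532,-.1618,.1015,7.2)
go(.545,-.2607,.18,7.2)
E
```

```text
t12.25 pos [ 0.5345 -0.1601  0.1014] F [ 1.3 -0.4  4.7] open 0.269 gf 60.7 q7 0.61
dp [-0.13 -0.27 -0.01] rot [0.002 0.    0.001]
t12.25 pos [ 0.5345 -0.1601  0.1014] F [ 1.3 -0.4  4.7] open 0.269 gf 60.7 q7 0.61
dp [-10.11  -0.21  -7.86] rot [0.002 0.    0.001]
```

Emit:
arm_command(motion=[{"claw":0,"dp":[0,0,-1],"rot":[0,0,0]},{"claw":0,"dp":[0,0,-3],"rot":[0,0,0]},{"claw":0,"dp":[0,0,-5.5],"rot":[0,0,0]},{"claw":0,"dp":[0,0,-7.9],"rot":[0,0,0]},{"claw":0,"dp":[0,-0.1,-7.9],"rot":[0,0,0]},{"claw":0,"dp":[-3.3,-0.1,-7.9],"rot":[0,0,0]},{"claw":0,"dp":[-6.6,-0.1,-7.9],"rot":[0,0,0]},{"claw":0,"dp":[-10,-0.2,-7.9],"rot":[0,0,0]}])

```text
t: 12.92
ee_pos: [0.5436, -0.2583, 0.1784]
orientation: [0.66, 0.751, 0.0, -0.002]
force: [0.4, 0.1, -3.1]
opening: 0.271
gripper_force: 60.1
```

Emit:
arm_command(motion=[{"claw":0,"dp":[0,0,0],"rot":[0,0,0]},{"claw":0,"dp":[0,0,0],"rot":[0,0,0]},{"claw":0,"dp":[0,0,0],"rot":[0,0,0]},{"claw":0,"dp":[0,0,0],"rot":[0,0,0]}])

```text
t: 13.25
ee_pos: [0.5438, -0.2573, 0.1787]
orientation: [0.66, 0.751, 0.0, -0.002]
force: [0.4, 0.7, -1.3]
opening: 0.275
gripper_force: 59.9
```

```bash
python3 - <<'E'
from h import *
go(.5455,-.2607,.1015,7.2)
E
```

```text
t13.25 pos [ 0.5438 -0.2573  0.1787] F [ 0.4  0.7 -1.3] open 0.275 gf 59.9 q7 0.75
dp [-0.38  0.13  7.71] rot [-0.001 -0.003  0.003]
```

Emit:
arm_command(motion=[{"claw":0,"dp":[-0.3,0.1,0],"rot":[0,0,0]},{"claw":0,"dp":[-0.3,0.1,1.5],"rot":[0,0,0]},{"claw":0,"dp":[-0.3,0.1,3],"rot":[0,0,0]},{"claw":0,"dp":[-0.3,0.1,4.5],"rot":[0,0,0]},{"claw":0,"dp":[-0.3,0.1,5.5],"rot":[0,0,0]},{"claw":0,"dp":[-0.3,0.1,6],"rot":[0,0,0]},{"claw":0,"dp":[-0.3,0.1,6.3],"rot":[0,0,0]},{"claw":0,"dp":[-0.3,0.1,6.6],"rot":[0,0,0]}])

```text
t: 13.92
ee_pos: [0.5455, -0.2622, 0.1145]
orientation: [0.661, 0.75, 0.0, -0.0]
force: [-2.3, 1.1, 3.7]
opening: 0.276
gripper_force: 60.6
```

Emit:
arm_command(motion=[{"claw":0,"dp":[0,0,0.25],"rot":[0,0,0]},{"claw":0,"dp":[0,0,0.5],"rot":[0,0,0]},{"claw":0,"dp":[0,0,0.75],"rot":[0,0,0]},{"claw":0,"dp":[0,0,1],"rot":[0,0,0]},{"claw":0,"dp":[0,0,1.2],"rot":[0,0,0]},{"claw":0,"dp":[0,0,1.2],"rot":[0,0,0]},{"claw":0,"dp":[0,0,1.2],"rot":[0,0,0]}])

```text
t: 14.5
ee_pos: [0.5466, -0.2633, 0.1024]
orientation: [0.661, 0.75, 0.0, 0.002]
force: [2.4, -1.4, 2.8]
opening: 0.269
gripper_force: 60.7
```

```bash
python3 - <<'E'
from h import *
go(.532,-.1618,.1015,7.2)
w=capture("wrist")["image"];s=capture("scene")["image"]
o=np.zeros((600,800,3),np.uint8);o[:300,:480]=w[100:400,80:560]
o[300:,:400]=cv2.resize(s[200:320,145:305],(400,300),interpolation=cv2.INTER_CUBIC)
o[300:,400:]=cv2.resize(capture("top")["image"][155:275,355:515],(400,300),interpolation=cv2.INTER_CUBIC)
cv2.imwrite("pics/w7.png",o)
E
```

```text
t14.50 pos [ 0.5466 -0.2633  0.1024] F [ 2.4 -1.4  2.8] open 0.269 gf 60.7 q7 0.79
dp [10.26 -0.17  0.07] rot [0.003 0.002 0.   ]
```

View pics/w7.png

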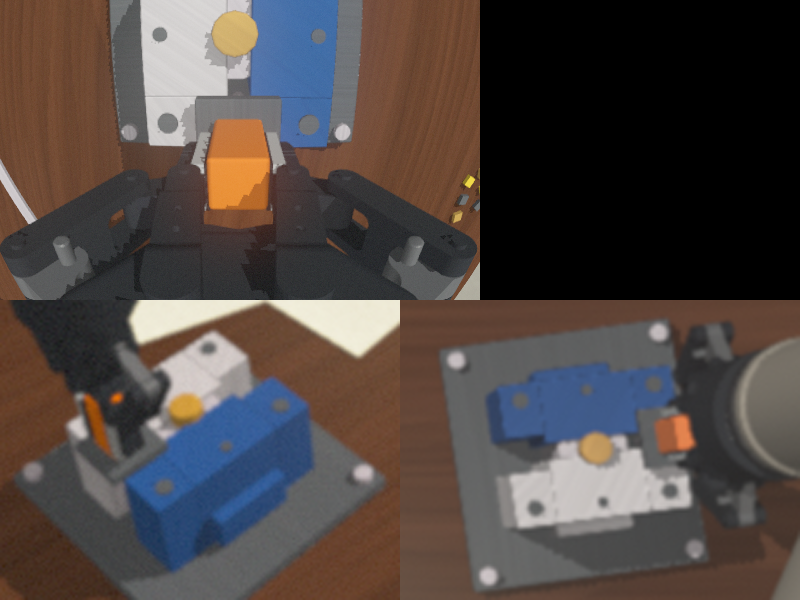

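```bash
python3 - <<'E'
from h import *
w=capture("wrist")
for p,q in(((247.5,223),(388.5,225)),((240,134),(399,136))):
    a,b=fish(w,*p,.082),fish(w,*q,.082);print(a,b,np.linalg.norm(a-b),(a+b)/2)
c=capture("top")
P=lambda x,y:onz(c,355+x/2.5-.3,155+y/2.5-.3,.082)
for p,q in(((136,208),(120,101)),((202,202),(187,90)),((271,188),(254,84))):
    a,b=P(*p),P(*q);print(np.linalg.norm(a-b))
E
```

```text
[ 0.50596158 -0.26181566  0.082     ] [ 0.58591209 -0.25304315  0.082     ] 0.0804303480801364 [ 0.54593683 -0.25742941  0.082     ]
[ 0.49820657 -0.2121417   0.082     ] [ 0.582704  -0.2025527  0.082    ] 0.0850397846951859 [ 0.54045529 -0.2073472   0.082     ]
0.08058319187834073
0.08413698274491413
0.07836793827738338
```

Emit:
arm_command(motion=[{"claw":0,"dp":[0,0,0.05],"rot":[0,0,0]},{"claw":0,"dp":[0,0,0.1],"rot":[0,0,0]},{"claw":0,"dp":[0,0,0.1],"rot":[0,0,0]},{"claw":0,"dp":[0,0,0.1],"rot":[0,0,0]},{"claw":0,"dp":[0,0,0.1],"rot":[0,0,0]}])

```text
t: 15.17
ee_pos: [0.5456, -0.2621, 0.1007]
orientation: [0.661, 0.75, 0.0, -0.0]
force: [3.8, -0.1, 0.1]
opening: 0.276
gripper_force: 60.3
```

```bash
python3 - <<'E'
from h import *
go(.5466,-.2633,.1012,7.2)
cv2.imwrite("pics/x.png",capture("wrist")["image"])
w=capture("wrist");g=cv2.cvtColor(w["image"],cv2.COLOR_BGR2GRAY)
def blob(u,v):
    p=cv2.GaussianBlur(g,(3,3),0)[v-10:v+11,u-10:u+11].astype(np.uint8);
    x=w["image"][v-10:v+11,u-10:u+11].astype(int);sat=x.max(2)-x.min(2)
    m=((sat<40)&(p<130)).astype(np.uint8);n,l,s,c=cv2.connectedComponentsWithStats(m);i=l[10,10];return (c[i]+[u-10,v-10],s[i,4]) if i else None
for p in((247,223),(388,225),(240,134),(399,136)):print(blob(*p))
E
```

```text
t15.17 pos [ 0.5456 -0.2621  0.1007] F [ 3.8 -0.1  0.1] open 0.276 gf 60.3 q7 0.79
dp [-0.13  0.08 -0.05] rot [ 0.    -0.     0.001]
(array([246.32684825, 225.15953307]), np.int32(257))
(array([389.8200692 , 226.97231834]), np.int32(289))
(array([239.2173913 , 135.77391304]), np.int32(115))
(array([400.38181818, 138.74545455]), np.int32(165))
```

Emit:
arm_command(motion=[{"claw":0.5,"dp":[0,0,0],"rot":[0,0,0]},{"claw":0.7,"dp":[0,0,0],"rot":[0,0,0]},{"claw":0.9,"dp":[0,0,0],"rot":[0,0,0]},{"claw":0.9,"dp":[0,0,0],"rot":[0,0,0]},{"claw":0.9,"dp":[0,0,0],"rot":[0,0,0]},{"claw":0.9,"dp":[0,0,0],"rot":[0,0,0]}])

```text
t: 15.77
ee_pos: [0.5448, -0.2625, 0.1006]
orientation: [0.661, 0.75, -0.0, -0.001]
force: [-0.5, -0.8, -0.2]
opening: 0.896
gripper_force: 0.0
```

Emit:
arm_command(motion=[{"claw":0.9,"dp":[0,0,-1],"rot":[0,0,0]},{"claw":0.9,"dp":[0,0,-3],"rot":[0,0,0]},{"claw":0.9,"dp":[0,0,-6],"rot":[0,0,0]},{"claw":0.9,"dp":[0,0,-9],"rot":[0,0,0]},{"claw":0.9,"dp":[0,0,-12],"rot":[0,0,0]},{"claw":0.9,"dp":[0,0,-12],"rot":[0,0,0]},{"claw":0.9,"dp":[0,0,-12],"rot":[0,0,0]}])

```text
t: 16.35
ee_pos: [0.5465, -0.2637, 0.2242]
orientation: [0.661, 0.75, 0.001, 0.003]
force: [-0.6, -0.1, -0.2]
opening: 0.898
gripper_force: 0.0
```

Emit:
arm_command(motion=[{"claw":0.9,"dp":[-4,0,-3],"rot":[0,0,0]},{"claw":0.9,"dp":[-8,-4,-3],"rot":[0,0,0]},{"claw":0.9,"dp":[-8,-8,-3],"rot":[0,0,0]},{"claw":0.9,"dp":[-8,-12,-3],"rot":[0,0,0]},{"claw":0.9,"dp":[-8,-12,-3],"rot":[0,0,0]},{"claw":0.9,"dp":[-8,-12,-3],"rot":[0,0,0]}])

```text
t: 16.85
ee_pos: [0.4304, -0.3594, 0.2506]
orientation: [0.665, 0.747, -0.001, -0.001]
force: [0.7, 0.1, -0.4]
opening: 0.901
gripper_force: 0.0
```

```bash
python3 - <<'E'
from h import *
go(.5466,-.2633,.1012,7.2)
s=capture("scene")["image"]
o=np.zeros((600,800,3),np.uint8)
o[300:,:400]=cv2.resize(s[200:320,145:305],(400,300),interpolation=cv2.INTER_CUBIC)
o[300:,400:]=cv2.resize(capture("top")["image"][155:275,355:515],(400,300),interpolation=cv2.INTER_CUBIC)
o[:300,:480]=capture("wrist")["image"][0:300,80:560]
cv2.imwrite("pics/w8.png",o)
E
```

```text
t16.85 pos [ 0.4304 -0.3594  0.2506] F [ 0.7  0.1 -0.4] open 0.901 gf 0.0 q7 0.96
dp [ 8.17 12.71 14.91] rot [-0.003 -0.001 -0.009]
```

View pics/w8.png

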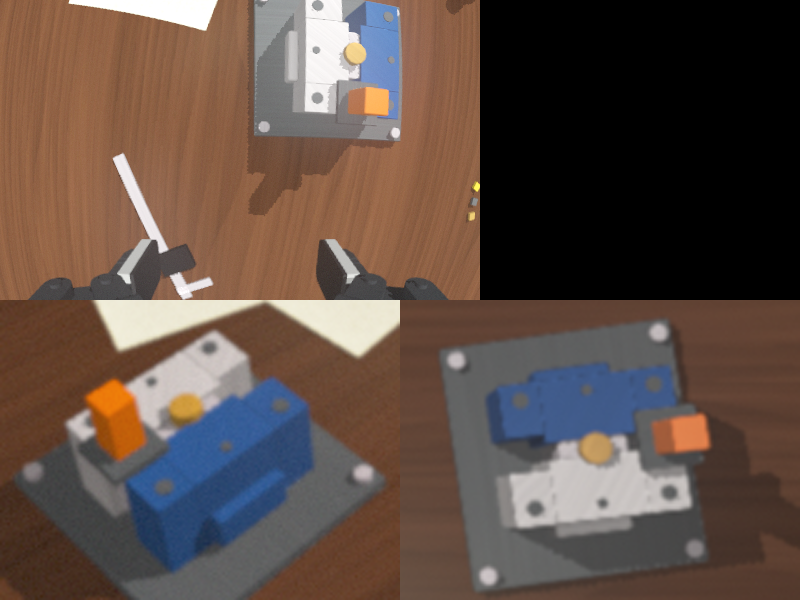

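```bash
python3 -c "
from workcell import *
print(finish_job())"
```

```text
the job is handed in; nothing more can be done
None
```

The job is handed in: the halves ended parallel and about 13 mm apart, the largest cock was about 4°, and the released wedge stands in the slot at the right-hand (−y) end of the seam. These figures come from the camera images and press depths, and the hand-in returned no verdict.

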